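# Clip the relay base onto the rail

## Task

Pick up the loose relay base and fit it on the free stretch of the mounting rail: hook its fixed lip under the rail edge nearer the robot while it is tilted, then rock its other end down until the orange sprung foot clicks under the far edge and the base sits flat, square and untouched. The rail was clamped by eye and stands on soft rubber, so feel your way and press gently, never with more than about 15 N. Leave the things lying around where they are.

Things in the scene. Friction and masses are not known exactly. Their poses are not given: they have to be found in the camera images.
- board: Plywood board, 92x218x12 mm, fixed to the bench; origin under its middle, x pointing away from the robot, z up. On two adjustable feet it carries a steel top-hat rail, 200 mm long along y and 35 mm wide. The rail's edge flanges are 3 mm thick with 5.5 mm inwards and 9 mm down free below each. The rail was clamped by eye: its middle line lies within 4 mm of the board's x = 0, parallel to y.
- bay (a point): Nominal middle of the rail's free stretch in its top plane, 38 mm above the bench (board x = 0, y = -10 mm; board axes). The real rail lies up to 4 mm off across (x) and up to 5 mm off in height: feel for it. It is free 76 mm to either side in y; beyond stand brackets and terminals up to 32 mm high. On rubber: it sinks 1 mm per 4 N of load, to a hard stop 5 mm down.
- module: Loose relay base, about 0.16 kg: grey base 84 mm long (x -40 to +44), 26 mm wide (y), 26 mm high, on it a black relay block, also 26 mm wide, x -22 to +20 mm, top at z = 52 mm: grip it across y. Origin: in the seating plane (grey underside); fitted, it lies on the rail's middle line in its top plane, axes as the board's. Starts upright on the bench on hook and foot, origin 12 mm up, hook (-x) to the robot.
- hook_slot (a point): Inner end of the slot of the fixed grey hook: x = -17.9, z = -2.5 mm in the relay base's frame, its axes. The hook's leg hangs to z = -12, inner face at x = -17.9; a rounded lip reaches 4 mm in +x from it, z = -5.5 to -8.7, so the slot under the base is 5.5 mm high. Home, this point is at the rail's near edge, 17.5 mm before its middle line. Tilt 0.4 to 0.5 rad (-x end low) to enter.
- press_pad (a point): Middle of the grey shoulder beyond the relay block, above the foot, where a thumb would press: x = 35, z = 26 mm in the relay base's frame; the shoulder spans x 20 to 44 mm and is 26 mm wide.
- foot_nose (a point): Upper inner edge of the nose of the orange sprung foot at the base's +x end: x = 15, z = -4 mm in the relay base's frame while sprung in. The nose slopes down and outwards from it to x = 18, z = -12 mm, and rides over the rail's far edge.
- foot (a joint): How far the orange foot is pushed outwards (+x of the relay base) against its spring, in m: 0 = sprung in, at most 0.005. It must give about 2.5 mm to pass the rail edge (4.2 N at rest, 1.2 N per mm more), which takes about 6 to 12 N pressed on the shoulder, then it snaps back to 0. Over 15 N there is too much: levered, it doubles at the rail.
- side_cutters: Bystander, to be left alone: red and blue side cutters, about 170x60x16 mm. Origin under its middle.
- screwdriver: Bystander, to be left alone: blue-handled screwdriver, 158 mm long, 24 mm thick. Origin under its middle.
- phone: Bystander, to be left alone: dark phone, 165x81x11 mm. Origin under its middle.
- note_block_b: Bystander, to be left alone: pink note block, 68x68x16 mm. Origin under its middle.
- tape_roll: Bystander, to be left alone: roll of black tape, 67 mm across, 19 mm high. Origin under its middle.
There are look-alikes about, which are no part of the job. What is shaped like the module but green is not meant.

How it is judged:
By the outcome, as a careful person would: the job done as asked, in the order asked, and still so for the second after the job is handed in, with the robot touching nothing.
It also fails if it takes over 61 s, if anything falls off the work surface, if the arm or the gripper's body presses on something with over 40 N, if the wrist force passes 120 N, or if a joint passes its speed limit or range.

## Robot

A 6-joint arm with a two-finger parallel gripper is mounted at the origin on a cart in front of the work surface, level with it; the furniture and walls round the work are solid. World frame = base frame: x ahead of the robot, y to its left, z up, the work surface at z = 0. Lengths are in m, angles in rad, forces in N, time in s.
With the tool pointing down it reaches from about 0.325 to 0.85 m from the base axis. Payload 4.4 kg.
Tool frame: the origin (TCP) lies on the centre line of the jaws, within the pads' length; the fingertips stand 22 mm ahead of it and the grasp point (between the pads) lies 3 mm ahead of it; z points along the fingers, y is the line along which they close (so a half turn about z gives the same grasp; the last joint's range is limited). The gripper opens to 94 mm and grips with 3 to 60 N. Pads are 16 mm wide; open, the fingers measure 119 mm over their backs; the gripper's body (75 mm by 177 mm) begins 78 mm behind the grasp point.
Start: joints at [1.069, 0.207, 1.542, -0, 1.393, -0.15], TCP at [0.198, 0.54, 0.227] pointing down, gripper open.
Joint ranges: [-2.73, 2.73], [-0.86, 2.22], [0.23, 2.46], [-1.11, 4.25], [0.08, 2.63], [-2.82, 2.82]. Speed limits (rad/s): [2.79, 2.79, 3.14, 3.14, 3.14, 3.14].

## Interface

Orientations are given as a rotation vector (axis times angle).
In Python, from cell import telemetry, viewer, manip gives the robot as it stands.
- The arm moves only by the tool move_arm, never from a script. Its argument "deltas" is a list that holds one entry, the list of rows, each a list of 6 numbers: the shift along the world's x, y, z each as a share of 0.4 m, from -1 to 1, then the turn, a rotation vector about the world's x, y, z each as a share of pi rad, from -1 to 1. In form: [[[tx, ty, tz, rx, ry, rz], ...]]. A call has 1 to 12 rows; each row is the pose to reach, as a shift and turn from the pose commanded when the call began, turning the shorter way round; what a row does not reach only later rows make up. A row lasts 1/12 s, in which the tool goes at most 41.7 mm and 7.16 degrees, less where a joint would pass 70% of its speed; a pose out of reach is approached as far as the arm can. A call with a number of a shift or a turn outside -1 to 1 is refused whole. A call with a gripper value outside its range is refused whole. "hand" is the opening, from 0 (shut) to 1 (fully open), set as the call begins (left out, the last holds). The fingers move at their own pace and stop on an object; the grip force is fixed at half the most. Time passes only in rows, so rows that repeat a pose let the fingers close. It gives the time, the measured TCP pose, the force, the opening and the grip force at its end, in the units of the state.
- telemetry.read_state(): the state, without advancing time (a new reading comes with each control period).
- viewer.grab_frame(name): name is "scene" or "top"; returns a dict with "image" (480x640x3 uint8, red, green, blue), "K" (3x3 intrinsics, pixels), "D" ([k1, k2, p1, p2, k3] as OpenCV has them; the pictures are not rectified), "cam_to_world" (4x4, takes a point from camera to world coordinates). Camera axes: x right, y down, z forward; pixel columns grow to the right and rows downward; lengths in m; the calibration is good to about 2 mm. A picture is of the moment at which its call begins. There is no depth.
- manip.finish_job(): hands the job in; it is judged then, once.
The state is a dict: "time_s": time; "joint_positions": joint angles; "dq": joint speeds; "joint_torque": joint torques, N m; "position": TCP position; "tcp_rot": TCP orientation; "force": force on the tool from outside, world axes, zero at the start; "moment": the same for the moment, N m; "grip_width": finger opening in m; "grip_force": force on a finger pad.
Only numpy, scipy, OpenCV 4.12 (cv2) and the standard library are available. Lean on these libraries where they do the work, as an engineer would, in place of code of your own. Each camera call takes 0.05 s, during which the arm holds its last target. There are 200 camera calls.

## Working session

There is one attempt and no reset: what is moved stays moved. The work goes in short steps, Python scripts to look and compute and a tool call to move; the robot and the scene stay as the last step left them, time stands still between calls to the robot, and variables do not carry over. Pictures are saved under pics/ and viewed, at most 10 in all, crops included, and the job is handed in when it is done.

Besides the shell and the picture viewer there is one more tool, called after "Emit:" by a JSON object that holds its "op" and its "data", one argument or row to a line. move_arm: Moves the arm, as the interface text tells. Its arguments: {"type":"object","properties":{"deltas":{"type":"array"},"hand":{"type":"number"}},"required":["deltas"]}

```bash
mkdir -p pics; cat > h.py <<'E'
import numpy as np, cv2
from cell import telemetry, viewer, manip
def grab(n):
    f=viewer.grab_frame(n); return f
def ray(f,uv):
    p=cv2.undistortPoints(np.array([[uv]],float),f["K"],f["D"])[0,0]
    T=np.array(f["cam_to_world"]); d=T[:3,:3]@np.array([p[0],p[1],1]); return T[:3,3],d
def onz(f,uv,z):
    o,d=ray(f,uv); return o+d*(z-o[2])/d[2]
def px(f,P):
    T=np.linalg.inv(np.array(f["cam_to_world"])); 
    return cv2.projectPoints(np.atleast_2d(np.array(P,float)),cv2.Rodrigues(T[:3,:3])[0],T[:3,3],f["K"],f["D"])[0][:,0]
E
python3 - <<'E'
from h import *
for n in("scene","top"):
    f=grab(n); cv2.imwrite(f"pics/{n}0.png",f["image"][:,:,::-1]); print(n,np.round(f["cam_to_world"],3).tolist(),np.round(f["K"],0).tolist())
print(telemetry.read_state())
E
```

```text
scene [[0.594, -0.569, 0.569, -0.56], [-0.804, -0.435, 0.404, -0.897], [0.017, -0.697, -0.716, 1.466], [0.0, 0.0, 0.0, 1.0]] [[594.0, 0.0, 313.0], [0.0, 594.0, 241.0], [0.0, 0.0, 1.0]]
top [[-0.004, -0.985, 0.173, 0.268], [-1.0, 0.005, 0.004, -0.092], [-0.005, -0.173, -0.985, 1.594], [0.0, 0.0, 0.0, 1.0]] [[534.0, 0.0, 328.0], [0.0, 534.0, 246.0], [0.0, 0.0, 1.0]]
{'time_s': 0.1, 'joint_positions': array([ 1.06948810e+00,  2.07352918e-01,  1.54278865e+00, -1.26613212e-05,
        1.39349832e+00, -1.50495401e-01]), 'dq': array([ 6.38070409e-05, -3.35300569e-03, -1.75707364e-03,  1.73763692e-03,
       -1.17642483e-03, -2.44162667e-03]), 'joint_torque': array([-9.98098694e-04, -3.71863461e+01, -2.82293594e+01,  7.00395461e-02,
        3.11373523e-02, -5.49287881e-05]), 'position': array([0.19728759, 0.53937314, 0.22640723]), 'tcp_rot': array([-5.48118034e-01, -3.09275249e+00,  3.05215965e-03]), 'force': array([0.47706085, 0.51792083, 0.42933354]), 'moment': array([-0.0253421 , -0.00505831,  0.01780187]), 'grip_force': 0.0, 'grip_width': 0.09363750675261334}
```

View pics/scene0.png

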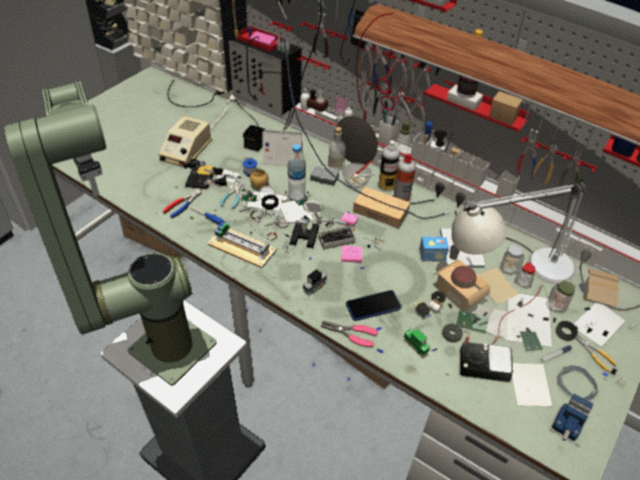

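View pics/top0.png

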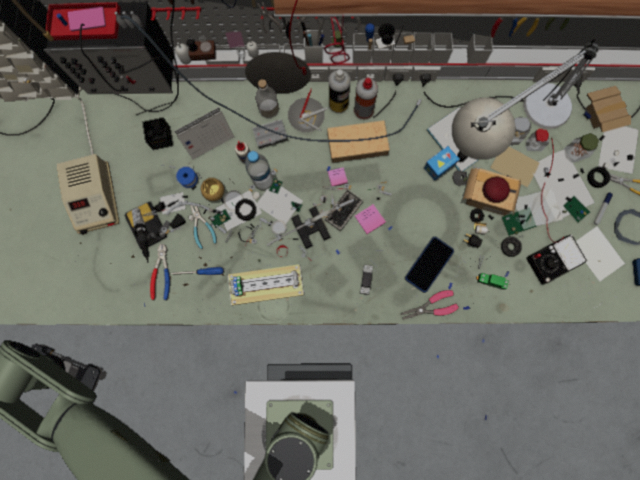

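The grey and black part at top (366,279), scene (315,280), fits the module. The green one at top (492,280), scene (416,341), is the look-alike. The board is at top (265,284), scene (242,247). I'll confirm with an enlarged crop.

```bash
python3 - <<'E'
from h import *
a=cv2.imread("pics/top0.png")[255:310,215:390]; b=cv2.imread("pics/scene0.png")[220:300,200:340]
a=cv2.resize(a,None,fx=4.5,fy=4.5,interpolation=cv2.INTER_CUBIC); b=cv2.resize(b,None,fx=4.3,fy=4.3,interpolation=cv2.INTER_CUBIC)
w=790; c=np.zeros((a.shape[0]+b.shape[0],w,3),np.uint8); c[:a.shape[0],:a.shape[1]]=a; c[a.shape[0]:,:b.shape[1]]=b
cv2.imwrite("pics/crop1.png",c); print(a.shape,b.shape)
ft=grab("top"); 
for n,uv,z in(("mod",(366,279),.064),("board",(265,284),.03)): print(n,onz(ft,uv,z))
E
```

```text
(248, 788, 3) (344, 602, 3)
mod [ 0.43883519 -0.19390557  0.064     ]
board [0.42923244 0.1010638  0.03      ]
```

View pics/crop1.png

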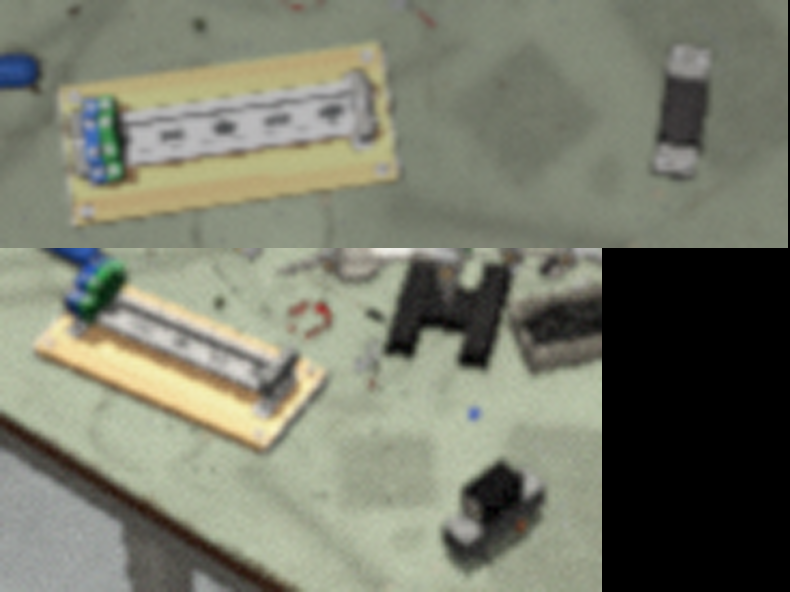

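The crop confirms it: the relay base has grey ends, a black block and an orange foot, with the hook towards the robot. The board is at left, with terminals at its +y end and a bracket at its -y end.

```bash
cat > meas.py <<'E'
from h import *
def avg(n,k=4):
    fs=[grab(n) for _ in range(k)]; f=dict(fs[0]); f["image"]=np.mean([g["image"] for g in fs],0).astype(np.uint8); return f
def big(m,near=None):
    c,_=cv2.findContours(m.astype(np.uint8),cv2.RETR_EXTERNAL,cv2.CHAIN_APPROX_NONE)
    return max(c,key=cv2.contourArea)
def win(m,x0,y0,x1,y1):
    o=np.zeros_like(m); o[y0:y1,x0:x1]=m[y0:y1,x0:x1]; return o
E
python3 - <<'E'
from meas import *
T=avg("top");S=avg("scene")
np.savez("f.npz",t=T["image"],s=S["image"])
def tri(a,b):
    (o1,d1),(o2,d2)=ray(T,a),ray(S,b); A=np.c_[d1,-d2]; s=np.linalg.lstsq(A,o2-o1,rcond=None)[0]
    p,q=o1+d1*s[0],o2+d2*s[1]; return (p+q)/2,np.linalg.norm(p-q)
cs=[]
for f,w in((T,(350,262,384,298)),(S,(295,262,332,298))):
    g=f["image"].max(2); m=win(g<60,*w); c=big(m); r=cv2.minAreaRect(c); mo=cv2.moments(c); uv=(mo['m10']/mo['m00'],mo['m01']/mo['m00']); cs.append(uv)
    print("block",r,uv,onz(f,uv,.051))
print(tri(*cs))
# module axis in top: whole-module mask (differs from green bench)
hsv=cv2.cvtColor(T["image"],cv2.COLOR_RGB2HSV); 
print("rows",hsv[279,345:390].tolist()[::4], hsv[262:300:3,367].tolist())
hs=hsv; y=win((hs[...,0]>12)&(hs[...,0]<28)&(hs[...,1]>70)&(hs[...,2]>120),222,258,308,310)
c=cv2.convexHull(big(y)); r=cv2.minAreaRect(c); box=cv2.boxPoints(r); print("board",r)
W=np.array([onz(T,b,.012) for b in box]); print(W.round(4).tolist(), W.mean(0), [np.linalg.norm(W[i]-W[i-1]) for i in range(4)])
hs=cv2.cvtColor(S["image"],cv2.COLOR_RGB2HSV); y=win((hs[...,0]>8)&(hs[...,0]<28)&(hs[...,1]>70)&(hs[...,2]>120),200,225,282,270)
c=cv2.convexHull(big(y)); print("scene board hull", cv2.boundingRect(c), c[:,0].tolist())
for i in range(4): print(px(S,W[i]).round(1))
E
```

```text
block ((367.0, 279.5), (13.0, 8.0), 90.0) (366.9596602972399, 278.6496815286624) [ 0.44129741 -0.19757488  0.051     ]
block ((312.44342041015625, 281.18780517578125), (13.924324989318848, 22.870874404907227), 47.72631072998047) (314.9736842105263, 279.5910087719298) [ 0.43087918 -0.20575111  0.051     ]
(array([ 0.44269593, -0.19823893,  0.03480433]), np.float64(0.001219890436457302))
rows [[40, 32, 119], [43, 31, 133], [41, 32, 135], [41, 32, 135], [40, 29, 105], [173, 17, 59], [173, 19, 54], [39, 30, 111], [39, 32, 111], [39, 31, 115], [39, 32, 113], [36, 32, 113]] [[40, 34, 113], [26, 14, 132], [23, 8, 133], [30, 8, 133], [170, 15, 52], [0, 9, 55], [170, 13, 57], [0, 13, 57], [15, 21, 48], [24, 9, 147], [15, 4, 129], [42, 29, 115], [43, 32, 129]]
board ((264.3599853515625, 294.5199890136719), (10.748023986816406, 66.75089263916016), 81.8698959350586)
[[0.4019, 0.2054, 0.012], [0.4293, 0.009, 0.012], [0.3976, 0.0044, 0.012], [0.3703, 0.2001, 0.012]] [0.39978544 0.10472309 0.012     ] [np.float64(0.031984504236515866), np.float64(0.198285778538805), np.float64(0.03199328788155785), np.float64(0.19763083625480954)]
scene board hull (209, 236, 65, 31) [[216, 236], [270, 246], [273, 249], [268, 256], [260, 266], [258, 266], [248, 262], [214, 247], [210, 245], [209, 244], [209, 242], [215, 236]]
[[213.3 236.7]]
[[262.3 257.6]]
[[257.2 263.9]]
[[208.1 242.6]]
```

```bash
python3 - <<'E'
from meas import *
d=np.load("f.npz"); T=grab("top"); T["image"]=d["t"]; S=grab("scene"); S["image"]=d["s"]
img=cv2.GaussianBlur(cv2.resize(T["image"],None,fx=4,fy=4,interpolation=cv2.INTER_CUBIC),(5,5),0)
hs=cv2.cvtColor(img,cv2.COLOR_RGB2HSV); sc=lambda p:(np.array(p,float)+.5)/4-.5
def W4(*w): return [4*v for v in w]
m=win((hs[...,1]<23),*W4(350,258,384,300)); c=big(m); r=cv2.minAreaRect(c); b=cv2.boxPoints(r)
print("module rect",sc(r[0]),np.array(r[1])/4,r[2]); 
C=onz(T,sc(r[0]),.035); print("centre z.035",C)
W=np.array([onz(T,sc(p),.035) for p in b]); e=[W[1]-W[0],W[2]-W[1]]; e=max(e,key=np.linalg.norm); print("len",np.linalg.norm(e),"yaw",np.arctan(e[1]/e[0]))
m=win((hs[...,2]<85),*W4(350,258,384,300)); c=big(m); r=cv2.minAreaRect(c); print("block",sc(r[0]),np.array(r[1])/4,r[2],onz(T,sc(r[0]),.051))
y=win((hs[...,0]>12)&(hs[...,0]<30)&(hs[...,1]>60)&(hs[...,2]>110),*W4(222,258,308,312)); y=cv2.morphologyEx(y.astype(np.uint8),cv2.MORPH_OPEN,np.ones((5,5)))
c=cv2.convexHull(cv2.findNonZero(y)); r=cv2.minAreaRect(c); b=cv2.boxPoints(r); W=np.array([onz(T,sc(p),.012) for p in b])
print("board",sc(r[0]),W.mean(0),[np.linalg.norm(W[i]-W[i-1]).round(4) for i in range(4)],W.round(4).tolist())
e=max([W[1]-W[0],W[2]-W[1]],key=np.linalg.norm); yw=np.arctan2(e[1],e[0]); yw=(yw-np.pi/2+np.pi/2)%np.pi-np.pi/2; print("yaw",yw)
# rail profile: average brightness/saturation across board x at board y range, on plane z=.038
o=W.mean(0)
for n,f in(("T",T),("S",S)):
  ci,si=np.cos(yw),np.sin(yw); R=np.array([[ci,-si],[si,ci]])
  row=[]
  for x in np.arange(-.032,.0325,.002):
    P=[np.r_[o[:2]+R@[x,yy],.038] for yy in np.linspace(-.07,.05,61)]
    q=px(f,P).astype(np.float32); v=cv2.remap(f["image"],q[:,0].reshape(1,-1),q[:,1].reshape(1,-1),cv2.INTER_LINEAR)[0].astype(float)
    row.append((round(x*1000),round(np.mean(v.max(1))),round(np.mean(v[:,0]-v[:,2]))))
  print(n,row)
E
```

```text
module rect [365.93942261 279.41894531] [10.35915756 30.61243057] 8.226722717285156
centre z.035 [ 0.44084765 -0.19564043  0.035     ]
len 0.09034995533736909 yaw -0.15712710691744353
block [366.52868652 279.59460449] [10.39761639 15.49686813] 7.815293312072754 [ 0.43854827 -0.19627877  0.051     ]
board [265.09368896 284.42196655] [0.43003106 0.10303784 0.012     ] [np.float64(0.094), np.float64(0.2157), np.float64(0.094), np.float64(0.2136)] [[0.4617, 0.2172, 0.012], [0.4912, 0.0035, 0.012], [0.3982, -0.01, 0.012], [0.369, 0.2016, 0.012]]
yaw 0.1373212942823736
T [(-32, 183, 57), (-30, 183, 53), (-28, 184, 52), (-26, 184, 52), (-24, 184, 53), (-22, 181, 54), (-20, 173, 53), (-18, 156, 47), (-16, 144, 31), (-14, 153, 14), (-12, 172, 3), (-10, 180, 0), (-8, 180, -1), (-6, 174, -1), (-4, 171, -1), (-2, 163, -1), (0, 152, -1), (2, 149, -1), (4, 157, -1), (6, 168, 0), (8, 169, 0), (10, 157, 0), (12, 142, 0), (14, 153, 0), (16, 172, 1), (18, 179, 6), (20, 178, 18), (22, 176, 36), (24, 180, 49), (26, 182, 55), (28, 183, 56), (30, 183, 57), (32, 183, 59)]
S [(-32, 188, 77), (-30, 171, 74), (-28, 158, 71), (-26, 149, 65), (-24, 142, 55), (-22, 137, 42), (-20, 139, 27), (-18, 150, 16), (-16, 167, 9), (-14, 183, 7), (-12, 192, 7), (-10, 194, 7), (-8, 192, 7), (-6, 188, 7), (-4, 184, 7), (-2, 178, 7), (0, 166, 7), (2, 147, 7), (4, 129, 6), (6, 120, 5), (8, 126, 6), (10, 147, 9), (12, 173, 13), (14, 198, 21), (16, 215, 30), (18, 225, 41), (20, 230, 52), (22, 230, 58), (24, 224, 58), (26, 214, 51), (28, 201, 40), (30, 192, 29), (32, 188, 21)]
```

Emit:
{"op": "move_arm", "data": {
  "deltas": [
    [[0.3,-0.92,-0.05,0,0,0.062],[0.3,-0.92,-0.05,0,0,0.062],[0.3,-0.92,-0.05,0,0,0.062],[0.3,-0.92,-0.05,0,0,0.062],[0.3,-0.92,-0.05,0,0,0.062],[0.3,-0.92,-0.05,0,0,0.062],[0.3,-0.92,-0.05,0,0,0.062],[0.3,-0.92,-0.05,0,0,0.062],[0.3,-0.92,-0.05,0,0,0.062],[0.3,-0.92,-0.05,0,0,0.062]]
  ],
  "hand": 1
}}

```text
time_s: 1.48
position: [0.3186, 0.1678, 0.2075]
tcp_rot: [0.253, 3.13, -0.003]
force: [-0.6, 0.1, -0.1]
grip_width: 0.0942
grip_force: 0.0
```

Emit:
{"op": "move_arm", "data": {
  "deltas": [
    [[0.302,-0.919,-0.17,0,0,0.001],[0.302,-0.919,-0.17,0,0,0.001],[0.302,-0.919,-0.17,0,0,0.001],[0.302,-0.919,-0.17,0,0,0.001],[0.302,-0.919,-0.17,0,0,0.001],[0.302,-0.919,-0.17,0,0,0.001],[0.302,-0.919,-0.17,0,0,0.001],[0.302,-0.919,-0.17,0,0,0.001],[0.302,-0.919,-0.17,0,0,0.001],[0.302,-0.919,-0.17,0,0,0.001],[0.302,-0.919,-0.17,0,0,0.001]]
  ]
}}

```text
time_s: 2.4
position: [0.4393, -0.1995, 0.1391]
tcp_rot: [0.247, 3.131, -0.002]
force: [0.2, 0.5, -0.3]
grip_width: 0.0937
grip_force: 0.0
```

Emit:
{"op": "move_arm", "data": {
  "deltas": [
    [[0,0,-0.05,0,0,0],[0,0,-0.1,0,0,0],[0,0,-0.15,0,0,0],[0,0,-0.19,0,0,0],[0,0,-0.21,0,0,0],[0,0,-0.21,0,0,0]]
  ]
}}

```text
time_s: 2.9
position: [0.4368, -0.1937, 0.0538]
tcp_rot: [-0.238, -3.129, -0.004]
force: [-0.8, 0.4, -0.1]
grip_width: 0.0944
grip_force: 0.0
```

```bash
python3 - <<'E'
from h import *
f=grab("top");a=f["image"][235:310,320:420,::-1]
g=grab("scene");b=g["image"][230:310,265:365,::-1]
a=cv2.resize(a,(400,300),interpolation=cv2.INTER_CUBIC);b=cv2.resize(b,(400,320),interpolation=cv2.INTER_CUBIC)[:300]
cv2.imwrite("pics/g1.png",np.hstack([a,b])); print(telemetry.read_state()["position"],telemetry.read_state()["tcp_rot"])
E
```

```text
[ 0.43865105 -0.19520057  0.05599041] [ 2.38813080e-01  3.13213842e+00 -1.64260136e-04]
```

View pics/g1.png

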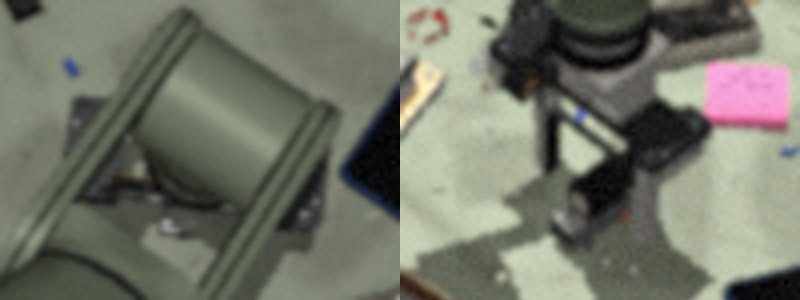

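The module's block stands between the open fingers (scene crop, right half), so I'll close on it.

Emit:
{"op": "move_arm", "data": {
  "deltas": [
    [[0,0,0,0,0,0],[0,0,0,0,0,0],[0,0,0,0,0,0],[0,0,0,0,0,0],[0,0,0,0,0,0],[0,0,0,0,0,0],[0,0,0,0,0,0],[0,0,0,0,0,0]]
  ],
  "hand": 0
}}

```text
time_s: 3.67
position: [0.4384, -0.1956, 0.0555]
tcp_rot: [-0.24, -3.132, -0.0]
force: [-0.3, -0.1, -0.2]
grip_width: 0.0443
grip_force: 0.0
```

Emit:
{"op": "move_arm", "data": {
  "deltas": [
    [[0,0,0,0,0,0],[0,0,0,0,0,0],[0,0,0,0,0,0],[0,0,0,0,0,0],[0,0,0,0,0,0],[0,0,0,0,0,0]]
  ]
}}

```text
time_s: 4.17
position: [0.4384, -0.1956, 0.0554]
tcp_rot: [-0.24, -3.132, 0.0]
force: [-0.4, 0.8, -0.6]
grip_width: 0.026
grip_force: 30.0
```

Emit:
{"op": "move_arm", "data": {
  "deltas": [
    [[0,0,0.03,0,0,0],[0,0,0.1,0,0,0],[0,0,0.2,0,0,0],[0,0,0.2,0,0,0],[0,0,0.2,0,0,0],[0,0,0.2,0,0,0]]
  ]
}}

```text
time_s: 4.67
position: [0.4377, -0.1952, 0.1347]
tcp_rot: [-0.24, -3.131, -0.001]
force: [0.3, 0.6, -3.3]
grip_width: 0.0258
grip_force: 30.0
```

```bash
cat > plan.py <<'E'
from h import *
from scipy.spatial.transform import Rotation as Ro
YAW=.137; O=np.array([.4300,.1030]); H=.0435; XO=0.0
FL=Ro.from_euler('z',.153)*Ro.from_rotvec([-.24,-3.132,0])   # tool in module frame
def target(th,xm,zm,xb,yb,z):
    M=Ro.from_euler('z',YAW)*Ro.from_euler('y',-th)
    b=Ro.from_euler('z',YAW).apply([xb,yb,0])
    P=np.array([O[0]+b[0],O[1]+b[1],z]); return P+M.apply([-xm-XO,0,H-zm]),M*FL
def state(k=1):
    s=telemetry.read_state(); p=np.array(s["position"]);R=Ro.from_rotvec(s["tcp_rot"]); return p,R,s
def share(p1,R1,p0,R0): return (np.r_[(p1-p0)/.4,(R1*R0.inv()).as_rotvec()/np.pi]).round(4)
def modpt(p,R,x,z):  # module point in board frame (+world z), and tilt/yaw
    M=R*FL.inv(); w=p+M.apply([x+XO,0,z-H]); b=Ro.from_euler('z',-YAW).apply([w[0]-O[0],w[1]-O[1],0]); return np.r_[b[:2],w[2]]*1e3, M.as_euler('zyx')
E
python3 - <<'E'
from plan import *
p,R,s=state(); print(p,R.as_rotvec(),s["force"],s["grip_width"],s["joint_positions"])
a,b=target(.47,-.0095,0,-.015,-.010,.070); print(a,share(a,b,p,R))
E
```

```text
[ 0.43772886 -0.19516479  0.13469194] [-2.39785058e-01 -3.13121170e+00 -1.05068045e-03] [ 0.33375084  0.62634178 -3.31578283] 0.025837821614439246 [-6.00227859e-01  1.05660927e-01  1.86374441e+00 -2.95583240e-05
  1.17357233e+00 -2.01815308e+00]
[0.40538084 0.08951133 0.11308564] [-0.0809  0.7117 -0.054  -0.0014 -0.1504  0.0905]
```

Emit:
{"op": "move_arm", "data": {
  "deltas": [
    [[-0.02,0.1,0.08,0,-0.04,0.02],[-0.04,0.2,0.09,0,-0.08,0.04],[-0.06,0.3,0.09,-0.001,-0.12,0.07],[-0.08,0.4,0.09,-0.001,-0.15,0.0905],[-0.081,0.5,0.09,-0.0014,-0.1504,0.0905],[-0.081,0.6,0.09,-0.0014,-0.1504,0.0905],[-0.081,0.67,0.09,-0.0014,-0.1504,0.0905],[-0.081,0.7117,0.09,-0.0014,-0.1504,0.0905],[-0.081,0.7117,0.07,-0.0014,-0.1504,0.0905],[-0.081,0.7117,0.04,-0.0014,-0.1504,0.0905],[-0.081,0.7117,0.01,-0.0014,-0.1504,0.0905],[-0.081,0.7117,0.01,-0.0014,-0.1504,0.0905]]
  ]
}}

```text
time_s: 5.67
position: [0.4017, 0.0888, 0.1339]
tcp_rot: [-0.183, 2.676, 0.044]
force: [0.2, -0.8, -2.0]
grip_width: 0.0261
grip_force: 30.0
```

```bash
python3 - <<'E'
from plan import *
g=grab("scene");f=grab("top")
p,R,s=state(); print(p,s["force"],modpt(p,R,-.0095,0)); P=modpt(p,R,0,0); 
a,b=target(.47,-.0095,0,-.015,-.010,.055); print(a,share(a,b,p,R))
cv2.imwrite("pics/s2.png",np.hstack([cv2.resize(g["image"][200:275,195:295,::-1],(400,300),interpolation=cv2.INTER_CUBIC),cv2.resize(f["image"][240:315,215:315,::-1],(400,300),interpolation=cv2.INTER_CUBIC)]))
E
```

```text
[0.4042236  0.08843107 0.13702719] [ 0.35288048  0.07082526 -0.77713329] (array([-16.46941083, -10.917642  ,  93.89618634]), array([ 0.1515099 , -0.4612885 ,  0.06809389]))
[0.40538084 0.08951133 0.09808564] [ 0.0029  0.0027 -0.0974  0.0001 -0.0013  0.0005]
```

View pics/s2.png

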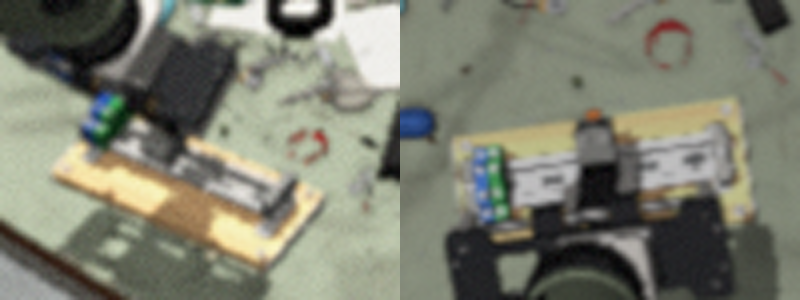

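Scene and top crops show the tilted module above the free stretch, between the terminals (left) and the bracket (right), with the foot on the far side.

Emit:
{"op": "move_arm", "data": {
  "deltas": [
    [[0.0029,0.0027,-0.04,0,-0.0013,0.0005],[0.0029,0.0027,-0.08,0,-0.0013,0.0005],[0.0029,0.0027,-0.1,0,-0.0013,0.0005],[0.0029,0.0027,-0.112,0,-0.0013,0.0005],[0.0029,0.0027,-0.112,0,-0.0013,0.0005],[0.0029,0.0027,-0.112,0,-0.0013,0.0005],[0.0029,0.0027,-0.112,0,-0.0013,0.0005]]
  ]
}}

```text
time_s: 6.35
position: [0.4081, 0.0898, 0.0956]
tcp_rot: [-0.184, 2.659, 0.043]
force: [0.3, 0.7, -1.4]
grip_width: 0.0257
grip_force: 30.0
```

```bash
sed -i "s/as_euler('zyx')/as_euler('ZYX').round(3)/; s/return np.r_\[b\[:2\],w\[2\]\]\*1e3/return (np.r_[b[:2],w[2]]*1e3).round(2)/" plan.py; cat > st.py <<'E'
from plan import *
p,R,s=state(); print(s["time_s"],p.round(4),s["force"].round(2),s["moment"].round(3),s["grip_width"])
F=Ro.from_euler('z',-YAW).apply(s["force"]); print("Fboard",F.round(2)); print("org",modpt(p,R,0,0),"slot",modpt(p,R,-.0179,-.0025)[0],"c",modpt(p,R,-.0095,0)[0])
E
python3 st.py
```

```text
6.35 [0.4081 0.0898 0.0956] [ 0.29  0.7  -1.44] [-0.019  0.377  0.058] 0.02570134008370709
Fboard [ 0.38  0.65 -1.44]
org (array([ -3.5 , -10.09,  56.99]), array([ 0.138, -0.477, -0.002])) slot [-18.25 -10.11  46.55] c [-11.93 -10.1   52.63]
```

Emit:
{"op": "move_arm", "data": {
  "deltas": [
    [[-0.006,-0.0005,0,0,0,0],[-0.006,-0.0005,-0.0075,0,0,0],[-0.006,-0.0005,-0.0075,0,0,0],[-0.006,-0.0005,-0.0075,0,0,0],[-0.006,-0.0005,-0.0075,0,0,0]]
  ]
}}

```text
time_s: 6.77
position: [0.4048, 0.09, 0.0918]
tcp_rot: [-0.185, 2.661, 0.043]
force: [0.1, -0.4, -2.1]
grip_width: 0.0262
grip_force: 30.0
```

```bash
python3 st.py
```

```text
6.7667 [0.4048 0.09   0.0918] [ 0.09 -0.37 -2.05] [-0.071  0.403  0.012] 0.026163130140878135
Fboard [ 0.03 -0.38 -2.05]
org (array([-6.81, -9.49, 53.08]), array([ 0.139, -0.476, -0.001])) slot [-21.58  -9.53  42.66] c [-15.26  -9.51  48.73]
```

Emit:
{"op": "move_arm", "data": {
  "deltas": [
    [[0,0,-0.0025,0,0,0],[0,0,-0.005,0,0,0],[0,0,-0.0075,0,0,0],[0,0,-0.01,0,0,0],[0,0,-0.0125,0,0,0],[0,0,-0.0125,0,0,0],[0,0,-0.0125,0,0,0]]
  ]
}}

```text
time_s: 7.35
position: [0.4047, 0.0899, 0.0865]
tcp_rot: [-0.185, 2.661, 0.043]
force: [-0.2, 0.1, -1.6]
grip_width: 0.026
grip_force: 30.0
```

Emit:
{"op": "move_arm", "data": {
  "deltas": [
    [[0,0,-0.0025,0,0,0],[0,0,-0.005,0,0,0],[0,0,-0.005,0,0,0],[0,0,-0.005,0,0,0]]
  ]
}}

```text
time_s: 7.68
position: [0.4047, 0.0899, 0.0845]
tcp_rot: [-0.185, 2.661, 0.043]
force: [0.7, -0.2, -1.0]
grip_width: 0.0257
grip_force: 30.0
```

Emit:
{"op": "move_arm", "data": {
  "deltas": [
    [[0,0,-0.0025,0,0,0],[0,0,-0.005,0,0,0],[0,0,-0.005,0,0,0],[0,0,-0.005,0,0,0]]
  ]
}}

```text
time_s: 8.02
position: [0.4047, 0.0899, 0.0825]
tcp_rot: [-0.185, 2.661, 0.043]
force: [0.3, 0.2, -2.3]
grip_width: 0.0259
grip_force: 30.0
```

```bash
python3 st.py
```

```text
8.0167 [0.4047 0.0899 0.0825] [ 0.27  0.22 -2.3 ] [-0.011  0.415  0.014] 0.025933312682199006
Fboard [ 0.3   0.18 -2.3 ]
org (array([-6.96, -9.49, 43.85]), array([ 0.139, -0.475, -0.001])) slot [-21.74  -9.52  33.44] c [-15.41  -9.51  39.51]
```

Emit:
{"op": "move_arm", "data": {
  "deltas": [
    [[0,0,-0.0025,0,0,0],[0,0,-0.005,0,0,0],[0,0,-0.005,0,0,0],[0,0,-0.005,0,0,0]]
  ]
}}

```text
time_s: 8.35
position: [0.4046, 0.0899, 0.0805]
tcp_rot: [-0.185, 2.661, 0.043]
force: [0.0, -0.7, -2.1]
grip_width: 0.0255
grip_force: 30.0
```

Emit:
{"op": "move_arm", "data": {
  "deltas": [
    [[0,0,-0.0025,0,0,0],[0,0,-0.0025,0,0,0],[0,0,-0.0025,0,0,0]]
  ]
}}

```text
time_s: 8.6
position: [0.4047, 0.0899, 0.0796]
tcp_rot: [-0.185, 2.661, 0.043]
force: [-0.4, -0.2, -2.5]
grip_width: 0.0257
grip_force: 30.0
```

Emit:
{"op": "move_arm", "data": {
  "deltas": [
    [[0,0,-0.0025,0,0,0],[0,0,-0.0025,0,0,0],[0,0,-0.0025,0,0,0]]
  ]
}}

```text
time_s: 8.85
position: [0.4047, 0.0899, 0.0785]
tcp_rot: [-0.185, 2.661, 0.043]
force: [-0.2, -0.9, -2.6]
grip_width: 0.0257
grip_force: 30.0
```

```bash
python3 st.py
```

```text
8.85 [0.4047 0.0899 0.0785] [-0.2  -0.9  -2.58] [ 0.001  0.338 -0.034] 0.02569433708374181
Fboard [-0.32 -0.86 -2.58]
org (array([-6.96, -9.5 , 39.86]), array([ 0.139, -0.475, -0.001])) slot [-21.74  -9.53  29.45] c [-15.41  -9.52  35.52]
```

Emit:
{"op": "move_arm", "data": {
  "deltas": [
    [[0,0,-0.0025,0,0,0],[0,0,-0.0025,0,0,0],[0,0,-0.0025,0,0,0]]
  ]
}}

```text
time_s: 9.1
position: [0.4049, 0.09, 0.0778]
tcp_rot: [-0.185, 2.661, 0.043]
force: [-0.8, -0.9, 0.2]
grip_width: 0.0257
grip_force: 30.0
```

Emit:
{"op": "move_arm", "data": {
  "deltas": [
    [[0,0,-0.0025,0,0,0],[0,0,-0.0025,0,0,0],[0,0,-0.0025,0,0,0]]
  ]
}}

```text
time_s: 9.35
position: [0.405, 0.0899, 0.0769]
tcp_rot: [-0.185, 2.66, 0.043]
force: [-2.8, 0.4, 2.6]
grip_width: 0.0257
grip_force: 30.0
```

```bash
python3 st.py
```

```text
9.35 [0.405  0.0899 0.0769] [-2.83  0.43  2.6 ] [ 0.026  0.47  -0.007] 0.025738031045083903
Fboard [-2.74  0.81  2.6 ]
org (array([-6.6 , -9.54, 38.25]), array([ 0.139, -0.476, -0.001])) slot [-21.37  -9.57  27.82] c [-15.04  -9.55  33.89]
```

```bash
cat >> st.py <<'E'
M=R*FL.inv(); print("Fmod(no weight)",M.inv().apply(s["force"]+[0,0,2.0]).round(2))
E
python3 st.py | tail -1
```

```text
Fmod(no weight) [-0.33  0.81  5.35]
```

Emit:
{"op": "move_arm", "data": {
  "deltas": [
    [[0.0022,0.0003,0.001,0,0,0],[0.0044,0.0006,0.0025,0,0,0],[0.0044,0.0006,0.0025,0,0,0],[0.0044,0.0006,0.0025,0,0,0]]
  ]
}}

```text
time_s: 9.68
position: [0.4053, 0.0901, 0.0768]
tcp_rot: [-0.186, 2.664, 0.043]
force: [-5.0, -1.8, 3.6]
grip_width: 0.0257
grip_force: 30.0
```

```bash
python3 st.py
```

```text
9.6833 [0.4053 0.0901 0.0768] [-4.98 -1.81  3.59] [-0.371  0.953 -0.111] 0.025706698407641528
Fboard [-5.18 -1.12  3.59]
org (array([-6.44, -9.42, 38.05]), array([ 0.139, -0.472, -0.001])) slot [-21.24  -9.46  27.68] c [-14.89  -9.44  33.73]
Fmod(no weight) [-2.07 -1.11  7.33]
```

Emit:
{"op": "move_arm", "data": {
  "deltas": [
    [[0,0,0,0,0,0],[0,0,0,0,0,0],[0,0,0,0,0,0]]
  ]
}}

```text
time_s: 9.93
position: [0.4053, 0.0901, 0.0768]
tcp_rot: [-0.186, 2.664, 0.043]
force: [-4.7, -2.0, 3.6]
grip_width: 0.0255
grip_force: 30.0
```

```bash
python3 st.py
```

```text
9.9333 [0.4053 0.0901 0.0768] [-4.66 -1.97  3.62] [-0.372  0.916 -0.117] 0.025548304696967873
Fboard [-4.89 -1.32  3.62]
org (array([-6.4 , -9.44, 38.07]), array([ 0.139, -0.472, -0.001])) slot [-21.2   -9.48  27.7 ] c [-14.86  -9.46  33.75]
Fmod(no weight) [-1.79 -1.32  7.23]
```

Emit:
{"op": "move_arm", "data": {
  "deltas": [
    [[0,0,0.0025,0,0,0],[0,0,0.0025,0,0,0],[0,0,0.0025,0,0,0]]
  ]
}}

```text
time_s: 10.18
position: [0.4059, 0.0903, 0.0781]
tcp_rot: [-0.185, 2.662, 0.043]
force: [-3.1, -0.2, 0.4]
grip_width: 0.0259
grip_force: 30.0
```

```bash
python3 st.py; python3 -c "
from plan import *
print(telemetry.read_state()['joint_positions'],telemetry.read_state()['joint_torque'])"
```

```text
10.1833 [0.4059 0.0903 0.0781] [-3.1  -0.23  0.44] [-0.111  0.819  0.002] 0.02590556069528257
Fboard [-3.11  0.2   0.44]
org (array([-5.79, -9.34, 39.43]), array([ 0.139, -0.474, -0.001])) slot [-20.58  -9.36  29.04] c [-14.25  -9.35  35.09]
Fmod(no weight) [-1.65  0.2   3.59]
[-0.06111465 -0.21725169  2.40053732  0.18800989  0.50023665 -1.91457176] [-5.19537006e-02 -1.40759218e+01 -2.47196317e+01  4.38944092e-01
 -2.50305779e+00 -4.17444229e-03]
```

Emit:
{"op": "move_arm", "data": {
  "deltas": [
    [[0.0022,0.0003,0.001,0,0,0],[0.0044,0.0006,0.0025,0,0,0],[0.0044,0.0006,0.0025,0,0,0],[0.0044,0.0006,0.0025,0,0,0]]
  ]
}}

```text
time_s: 10.52
position: [0.4087, 0.0905, 0.0799]
tcp_rot: [-0.184, 2.66, 0.043]
force: [-1.9, 0.6, -0.2]
grip_width: 0.0253
grip_force: 30.0
```

```bash
python3 st.py
```

```text
10.5167 [0.4087 0.0905 0.0799] [-1.9   0.55 -0.16] [ 0.015  0.613 -0.009] 0.02534995174297774
Fboard [-1.81  0.81 -0.16]
org (array([-2.89, -9.53, 41.23]), array([ 0.139, -0.476, -0.001])) slot [-17.65  -9.56  30.8 ] c [-11.33  -9.55  36.87]
Fmod(no weight) [-0.76  0.81  2.46]
```

Emit:
{"op": "move_arm", "data": {
  "deltas": [
    [[0.0022,0.0003,0.001,0,0,0],[0.0044,0.0006,0.002,0,0,0],[0.0044,0.0006,0.002,0,0,0],[0.0044,0.0006,0.002,0,0,0]]
  ]
}}

```text
time_s: 10.85
position: [0.4104, 0.0907, 0.0807]
tcp_rot: [-0.184, 2.66, 0.043]
force: [-1.4, -0.8, -0.1]
grip_width: 0.0253
grip_force: 30.0
```

```bash
python3 st.py
```

```text
10.85 [0.4104 0.0907 0.0807] [-1.44 -0.8  -0.12] [-0.05   0.576 -0.024] 0.02531883068830167
Fboard [-1.53 -0.59 -0.12]
org (array([-1.21, -9.56, 41.99]), array([ 0.139, -0.476, -0.001])) slot [-15.97  -9.59  31.56] c [-9.65 -9.57 37.63]
Fmod(no weight) [-0.5  -0.59  2.37]
```

Emit:
{"op": "move_arm", "data": {
  "deltas": [
    [[0.0022,0.0003,0.001,0,0,0],[0.0044,0.0006,0.0022,0,0,0],[0.0044,0.0006,0.0022,0,0,0],[0.0044,0.0006,0.0022,0,0,0]]
  ]
}}

```text
time_s: 11.18
position: [0.4108, 0.0908, 0.0805]
tcp_rot: [-0.185, 2.663, 0.043]
force: [-4.8, -0.9, -0.1]
grip_width: 0.0255
grip_force: 30.0
```

```bash
python3 st.py
```

```text
11.1833 [0.4108 0.0908 0.0805] [-4.8  -0.92 -0.1 ] [-0.407  1.16  -0.1  ] 0.025489786179166217
Fboard [-4.88 -0.26 -0.1 ]
org (array([-0.9 , -9.45, 41.81]), array([ 0.139, -0.473, -0.001])) slot [-15.7   -9.48  31.44] c [-9.36 -9.47 37.49]
Fmod(no weight) [-3.48 -0.25  3.92]
```

```bash
python3 - <<'E'
from plan import *
p0=np.array([.4117,.0909,.0812]); R0=Ro.from_rotvec([-.185,2.661,.043]); p,R,s=state(); print(modpt(p,R,-.0179,-.0028)[0], modpt(p0,R0,-.0179,-.0028))
for th in(.43,.38,.33,.29): 
    a,b=target(th,-.0179,-.0028,-.0148,-.0095,.0316); print(th,share(a,b,p0,R0).tolist())
E
```

```text
[-15.56  -9.48  31.17] (array([-14.51,  -9.54,  31.84]), array([ 0.139, -0.475, -0.001]))
0.43 [0.0048, 0.0006, -0.0001, -0.0016, 0.0143, -0.0005]
0.38 [0.011, 0.0015, 0.0001, -0.0038, 0.0301, -0.0005]
0.33 [0.0171, 0.0023, 0.0, -0.006, 0.0459, -0.0005]
0.29 [0.022, 0.003, -0.0003, -0.0077, 0.0585, -0.0005]
```

Emit:
{"op": "move_arm", "data": {
  "deltas": [
    [[0.0024,0.0003,-0.0001,-0.0008,0.0072,0],[0.0048,0.0006,-0.0001,-0.0016,0.0143,0],[0.008,0.001,0,-0.0027,0.0222,0],[0.011,0.0015,0.0001,-0.0038,0.0301,0],[0.011,0.0015,0.0001,-0.0038,0.0301,0]]
  ]
}}

```text
time_s: 11.6
position: [0.416, 0.0917, 0.0812]
tcp_rot: [-0.192, 2.759, 0.037]
force: [-3.8, -0.8, 0.7]
grip_width: 0.0257
grip_force: 30.0
```

```bash
python3 st.py
```

```text
11.6 [0.416  0.0917 0.0812] [-3.85 -0.83  0.71] [-0.181  1.022 -0.01 ] 0.02570013415646766
Fboard [-3.93 -0.3   0.71]
org (array([ 0.64, -9.27, 40.76]), array([ 0.139, -0.377,  0.001])) slot [-15.08  -9.29  31.84] c [-8.19 -9.28 37.26]
Fmod(no weight) [-2.65 -0.29  3.97]
```

Emit:
{"op": "move_arm", "data": {
  "deltas": [
    [[0.003,0.0004,-0.0001,-0.0011,0.0079,0],[0.0061,0.0008,-0.0001,-0.0022,0.0158,0],[0.0085,0.0012,-0.0002,-0.003,0.022,0],[0.011,0.0015,-0.0004,-0.0039,0.0284,0],[0.011,0.0015,-0.0004,-0.0039,0.0284,0]]
  ]
}}

```text
time_s: 12.02
position: [0.4205, 0.0923, 0.0811]
tcp_rot: [-0.197, 2.848, 0.03]
force: [-4.6, -0.6, 0.7]
grip_width: 0.026
grip_force: 30.0
```

```bash
python3 st.py
```

```text
12.0167 [0.4205 0.0923 0.0811] [-4.59 -0.6   0.74] [0.019 1.075 0.11 ] 0.026039893125803668
Fboard [-4.63  0.03  0.74]
org (array([ 1.47, -9.26, 39.34]), array([ 0.138, -0.288,  0.001])) slot [-14.99  -9.28  31.87] c [-7.64 -9.28 36.65]
Fmod(no weight) [-3.66  0.04  3.94]
```

Emit:
{"op": "move_arm", "data": {
  "deltas": [
    [[0,0,0.0035,0,0,0],[0,0,0.007,0,0,0],[0,0,0.007,0,0,0]]
  ]
}}

```text
time_s: 12.27
position: [0.42, 0.0921, 0.0835]
tcp_rot: [-0.197, 2.847, 0.029]
force: [-2.1, 0.1, -4.1]
grip_width: 0.0259
grip_force: 30.0
```

```bash
python3 st.py
```

```text
12.2667 [0.42   0.0921 0.0835] [-2.07  0.11 -4.07] [ 0.002  0.801 -0.022] 0.02593887379245383
Fboard [-2.04  0.39 -4.07]
org (array([ 0.98, -9.38, 41.85]), array([ 0.138, -0.289,  0.   ])) slot [-15.46  -9.4   34.35] c [-8.12 -9.39 39.14]
Fmod(no weight) [-2.54  0.39 -1.4 ]
```

Emit:
{"op": "move_arm", "data": {
  "deltas": [
    [[0.0012,0.0002,-0.0025,-0.0005,0.0032,0],[0.0024,0.0003,-0.0055,-0.0009,0.0063,0],[0.0024,0.0003,-0.0055,-0.0009,0.0063,0],[0.0015,0.0002,-0.0055,-0.0009,0.0063,0]]
  ]
}}

```text
time_s: 12.6
position: [0.4213, 0.0921, 0.0818]
tcp_rot: [-0.199, 2.866, 0.027]
force: [-3.7, -0.3, -0.3]
grip_width: 0.0259
grip_force: 30.0
```

```bash
python3 st.py
```

```text
12.6 [0.4213 0.0921 0.0818] [-3.7  -0.3  -0.32] [-0.016  0.898 -0.015] 0.02593984507113723
Fboard [-3.71  0.2  -0.32]
org (array([ 1.48, -9.54, 39.83]), array([ 0.138, -0.27 ,  0.   ])) slot [-15.11  -9.56  32.65] c [-7.68 -9.55 37.3 ]
Fmod(no weight) [-3.13  0.21  2.61]
```

Emit:
{"op": "move_arm", "data": {
  "deltas": [
    [[0,0,0,0,0,0],[0,0,0,0,0,0],[0,0,0,0,0,0],[0,0,0,0,0,0],[0,0,0,0,0,0],[0,0,0,0,0,0]]
  ],
  "hand": 0.6
}}

```text
time_s: 13.1
position: [0.4217, 0.0921, 0.0822]
tcp_rot: [-0.198, 2.864, 0.027]
force: [-0.5, 0.6, -0.1]
grip_width: 0.0563
grip_force: 0.0
```

```bash
python3 - <<'E'
from plan import *
p,R,s=state(); print(p,s["force"],s["grip_width"])
x=Ro.from_euler('z',YAW).apply([-.3,0,.95]); 
for k,(lift) in enumerate((.03,.06)):
    a=p-R.as_matrix()[:,2]*lift; print(share(a,R,p,R))
E
```

```text
[0.42173722 0.09214699 0.0821811 ] [-0.48757324  0.6183252  -0.05531021] 0.05630236476645088
[-0.0199 -0.0028  0.0723  0.      0.      0.    ]
[-0.0397 -0.0055  0.1445  0.      0.      0.    ]
```

Emit:
{"op": "move_arm", "data": {
  "deltas": [
    [[-0.005,-0.0007,0.018,0,0,0],[-0.01,-0.0014,0.036,0,0,0],[-0.02,-0.0028,0.072,0,0,0],[-0.03,-0.0042,0.11,0,0,0],[-0.0397,-0.0055,0.1445,0,0,0],[-0.0397,-0.0055,0.1445,0,0,0]]
  ]
}}

```text
time_s: 13.6
position: [0.4074, 0.09, 0.1433]
tcp_rot: [-0.198, 2.859, 0.026]
force: [0.3, -0.1, 0.5]
grip_width: 0.0564
grip_force: 0.0
```

```bash
python3 - <<'E'
from plan import *
g=grab("scene");f=grab("top"); p,R,s=state(); print(p,R.as_rotvec(),s["force"],s["time_s"])
im=np.hstack([cv2.resize(g["image"][210:270,205:285,::-1],(400,300),interpolation=cv2.INTER_CUBIC),cv2.resize(f["image"][255:315,225:305,::-1],(400,300),interpolation=cv2.INTER_CUBIC)])
cv2.imwrite("pics/r1.png",im)
def bp(xm,ym,zm,th,xb=-.015,z=.0323):
    M=Ro.from_euler('z',YAW)*Ro.from_euler('y',-th); b=Ro.from_euler('z',YAW).apply([xb,-.0095,0]); return np.r_[O+b[:2],z]+M.apply([xm+.0179,ym,zm+.0025])
for th in(.27,.2,.1): print(th,[px(g,bp(*q,th))[0].round(1).tolist() for q in((.044,0,.026),(.02,0,.052),(-.022,0,.052),(-.04,0,.026))],[px(f,bp(*q,th))[0].round(1).tolist() for q in((.044,0,.026),(.02,0,.052),(-.022,0,.052))])
E
```

```text
[0.40594881 0.08994488 0.14059274] [-0.19825969  2.86298363  0.02669618] [-0.61451251 -0.34393329 -1.03327696] 13.7
0.27 [[248.3, 225.8], [243.0, 227.3], [236.4, 237.4], [235.3, 245.7]] [[264.1, 268.9], [264.6, 278.5], [266.8, 293.0]]
0.2 [[248.8, 226.1], [243.7, 226.9], [237.0, 236.4], [235.5, 245.0]] [[264.1, 268.0], [264.4, 277.0], [266.6, 291.7]]
0.1 [[249.5, 226.6], [244.8, 226.4], [237.9, 235.1], [235.9, 244.0]] [[264.2, 267.0], [264.3, 275.1], [266.3, 289.8]]
```

View pics/r1.png

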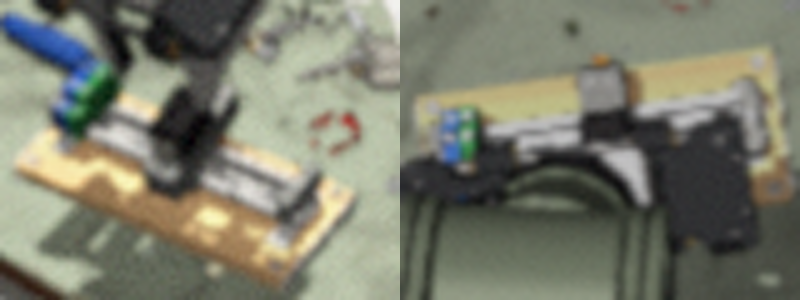

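```bash
python3 - <<'E'
from plan import *
im=cv2.imread("pics/r1.png"); t=im[:,400:]; hs=cv2.cvtColor(t,cv2.COLOR_BGR2HSV)
for r in (72,85,98): print(r,[(c,int(hs[r,c,1]),int(hs[r,c,2])) for c in range(165,250,6)])
for r in (120,130): print(r,[(c,int(hs[r,c,2])) for c in range(165,250,6)])
E
```

```text
72 [(165, 41, 130), (171, 41, 131), (177, 27, 124), (183, 10, 123), (189, 6, 126), (195, 8, 123), (201, 8, 124), (207, 6, 129), (213, 6, 129), (219, 17, 103), (225, 69, 103), (231, 82, 130), (237, 89, 158), (243, 86, 186), (249, 88, 188)]
85 [(165, 90, 188), (171, 87, 176), (177, 50, 143), (183, 7, 145), (189, 5, 150), (195, 9, 143), (201, 7, 141), (207, 9, 147), (213, 7, 145), (219, 6, 124), (225, 50, 101), (231, 107, 112), (237, 105, 134), (243, 89, 164), (249, 81, 188)]
98 [(165, 74, 189), (171, 78, 190), (177, 54, 174), (183, 17, 147), (189, 8, 136), (195, 9, 137), (201, 9, 140), (207, 9, 136), (213, 9, 138), (219, 4, 132), (225, 40, 102), (231, 105, 109), (237, 98, 128), (243, 71, 162), (249, 60, 188)]
120 [(165, 185), (171, 178), (177, 141), (183, 68), (189, 32), (195, 32), (201, 36), (207, 36), (213, 38), (219, 32), (225, 27), (231, 44), (237, 65), (243, 80), (249, 79)]
130 [(165, 153), (171, 153), (177, 122), (183, 59), (189, 37), (195, 40), (201, 41), (207, 39), (213, 42), (219, 36), (225, 28), (231, 28), (237, 41), (243, 43), (249, 43)]
```

```bash
cat >> plan.py <<'E'
def tip(th,x,gap,xb=-.015,z=.0323):   # TCP pose with shut fingertips at module (x, 26mm+gap), module tilted th about slot point
    M=Ro.from_euler('z',YAW)*Ro.from_euler('y',-th); b=Ro.from_euler('z',YAW).apply([xb,-.0095,0])
    return np.r_[O+b[:2],z]+M.apply([x+.0179,0,.026+.022+gap+.0025]),M*FL
E
python3 - <<'E'
from plan import *
p,R,s=state(); p=np.array([.4058,.0899,.1400])
for g in(.05,.01): a,b=tip(.25,.034,g); print(a,share(a,b,p,R).tolist())
for th in(.25,.2,.15,.1,.05,0,-.03):
    a,b=tip(th,.034,0); print(th,a.round(4),b.as_rotvec().round(3))
    if th<.25: print(share(a,b,a0,b0).tolist())
    a0,b0=a,b
E
```

```text
[0.44162223 0.09501243 0.14251596] [0.0896, 0.0128, 0.0063, -0.0009, 0.0072, -0.0004]
[0.45142567 0.09636396 0.10375947] [0.1141, 0.0162, -0.0906, -0.0009, 0.0072, -0.0004]
0.25 [0.4539 0.0967 0.0941] [-0.198  2.886  0.025]
0.2 [0.4569 0.0971 0.0921] [-0.201  2.935  0.02 ]
[0.0075, 0.001, -0.0049, -0.0022, 0.0158, 0.0]
0.15 [0.4598 0.0975 0.09  ] [-0.205  2.985  0.015]
[0.0073, 0.001, -0.0053, -0.0022, 0.0158, 0.0]
0.1 [0.4626 0.0979 0.0877] [-0.208  3.035  0.01 ]
[0.007, 0.001, -0.0056, -0.0022, 0.0158, -0.0]
0.05 [0.4653 0.0983 0.0853] [-0.212  3.085  0.005]
[0.0067, 0.0009, -0.006, -0.0022, 0.0158, -0.0]
0 [0.4679 0.0986 0.0828] [ 0.215 -3.134  0.   ]
[0.0064, 0.0009, -0.0063, -0.0022, 0.0158, -0.0]
-0.03 [0.4693 0.0988 0.0812] [ 2.130e-01 -3.104e+00  3.000e-03]
[0.0037, 0.0005, -0.0039, -0.0013, 0.0095, -0.0]
```

Emit:
{"op": "move_arm", "data": {
  "deltas": [
    [[0.03,0.0043,0.01,0,0.002,0],[0.06,0.0086,0.01,-0.0005,0.005,0],[0.0896,0.0128,0.0063,-0.0009,0.0072,0],[0.0896,0.0128,0.0063,-0.0009,0.0072,0],[0.0896,0.0128,0.0063,-0.0009,0.0072,0],[0.0896,0.0128,0.0063,-0.0009,0.0072,0],[0.0896,0.0128,0.0063,-0.0009,0.0072,0],[0.0896,0.0128,0.0063,-0.0009,0.0072,0],[0.102,0.0145,-0.042,-0.0009,0.0072,0],[0.1141,0.0162,-0.0906,-0.0009,0.0072,0],[0.1141,0.0162,-0.0906,-0.0009,0.0072,0],[0.1141,0.0162,-0.0906,-0.0009,0.0072,0]]
  ],
  "hand": 0
}}

```text
time_s: 14.7
position: [0.4496, 0.0965, 0.1025]
tcp_rot: [-0.2, 2.891, 0.026]
force: [-0.2, 0.4, 0.5]
grip_width: 0.0007
grip_force: 0.0
```

Emit:
{"op": "move_arm", "data": {
  "deltas": [
    [[0.003,0.0004,-0.012,0,0,0],[0.004,0.0005,-0.0165,0,0,0],[0.004,0.0005,-0.0165,0,0,0]]
  ]
}}

```text
time_s: 14.95
position: [0.4528, 0.0967, 0.0972]
tcp_rot: [-0.2, 2.888, 0.025]
force: [0.2, 0.2, 0.4]
grip_width: 0.0005
grip_force: 0.0
```

```bash
cat > st2.py <<'E'
from plan import *
p,R,s=state(); M=R*FL.inv(); t=p-M.apply([0,0,.022]); b=Ro.from_euler('z',-YAW).apply([t[0]-O[0],t[1]-O[1],0])
print(s["time_s"],"tip board mm",(np.r_[b[:2],t[2]]*1e3).round(2),"tilt",M.as_euler('ZYX').round(3),"Fmod",M.inv().apply(s["force"]).round(2),"F",s["force"].round(2),s["grip_width"])
E
python3 st2.py
```

```text
14.95 tip board mm [27.08 -9.38 75.84] tilt [ 0.138 -0.248  0.   ] Fmod [0.34 0.22 0.28] F [0.23 0.25 0.36] 0.0004689961563332082
```

Emit:
{"op": "move_arm", "data": {
  "deltas": [
    [[0.0006,0.0001,-0.0025,0,0,0],[0.0012,0.0002,-0.005,0,0,0],[0.0012,0.0002,-0.005,0,0,0]]
  ]
}}

```text
time_s: 15.2
position: [0.4533, 0.0968, 0.095]
tcp_rot: [-0.2, 2.888, 0.025]
force: [0.9, -0.2, 0.6]
grip_width: 0.0005
grip_force: 0.2
```

Emit:
{"op": "move_arm", "data": {
  "deltas": [
    [[0.0006,0.0001,-0.0025,0,0,0],[0.0006,0.0001,-0.0025,0,0,0],[0.0006,0.0001,-0.0025,0,0,0]]
  ]
}}

```text
time_s: 15.45
position: [0.4539, 0.0968, 0.0942]
tcp_rot: [-0.2, 2.887, 0.025]
force: [0.2, 0.1, 2.5]
grip_width: 0.0004
grip_force: 0.9
```

```bash
python3 st2.py
```

```text
15.45 tip board mm [28.19 -9.41 72.9 ] tilt [ 0.138 -0.248  0.   ] Fmod [0.83 0.04 2.4 ] F [0.2  0.07 2.52] 0.00039736178089527915
```

Emit:
{"op": "move_arm", "data": {
  "deltas": [
    [[0.0038,0.0005,-0.0025,-0.0011,0.0079,0],[0.0075,0.001,-0.0049,-0.0022,0.0158,0],[0.0075,0.001,-0.0049,-0.0022,0.0158,0]]
  ]
}}

```text
time_s: 15.7
position: [0.4572, 0.0972, 0.0923]
tcp_rot: [-0.204, 2.938, 0.021]
force: [0.1, -0.6, 2.5]
grip_width: 0.0005
grip_force: 1.4
```

```bash
python3 st2.py
```

```text
15.7 tip board mm [30.48 -9.46 70.75] tilt [ 0.138 -0.197  0.   ] Fmod [ 0.56 -0.6   2.45] F [ 0.15 -0.58  2.51] 0.0004704056456629475
```

Emit:
{"op": "move_arm", "data": {
  "deltas": [
    [[0.0037,0.0005,-0.0028,-0.0011,0.0079,0],[0.0073,0.001,-0.0055,-0.0022,0.0158,0],[0.0073,0.001,-0.0055,-0.0022,0.0158,0]]
  ]
}}

```text
time_s: 15.95
position: [0.4602, 0.0976, 0.0901]
tcp_rot: [-0.207, 2.987, 0.016]
force: [-0.2, -0.4, 3.4]
grip_width: 0.0005
grip_force: 1.6
```

Emit:
{"op": "move_arm", "data": {
  "deltas": [
    [[0.0035,0.0005,-0.003,-0.0011,0.0079,0],[0.007,0.001,-0.006,-0.0022,0.0158,0],[0.007,0.001,-0.006,-0.0022,0.0158,0]]
  ]
}}

```text
time_s: 16.2
position: [0.4625, 0.098, 0.087]
tcp_rot: [-0.21, 3.038, 0.011]
force: [0.3, 0.5, 0.8]
grip_width: 0.0005
grip_force: 0.3
```

```bash
python3 st2.py
```

```text
16.2 tip board mm [33.61 -9.38 65.12] tilt [ 0.138 -0.097  0.   ] Fmod [0.42 0.42 0.8 ] F [0.28 0.46 0.83] 0.000542844725993187
```

Emit:
{"op": "move_arm", "data": {
  "deltas": [
    [[0.0034,0.0005,-0.003,-0.0011,0.0079,0],[0.0034,0.0005,-0.003,-0.0011,0.0079,0],[0.0034,0.0005,-0.003,-0.0011,0.0079,0]]
  ]
}}

```text
time_s: 16.45
position: [0.4632, 0.0982, 0.0857]
tcp_rot: [-0.212, 3.062, 0.008]
force: [1.7, 0.9, 0.1]
grip_width: 0.0004
grip_force: 0.6
```

```bash
python3 st2.py
```

```text
16.45 tip board mm [33.81 -9.27 63.79] tilt [ 0.138 -0.073  0.001] Fmod [ 1.85  0.69 -0.03] F [1.73 0.94 0.1 ] 0.00039088258899455815
```

```bash
python3 - <<'E'
from plan import *
g=grab("scene");f=grab("top"); p,R,s=state(); print(p,s["force"],s["moment"])
im=np.hstack([cv2.resize(g["image"][210:270,205:285,::-1],(400,300),interpolation=cv2.INTER_CUBIC),cv2.resize(f["image"][255:315,225:305,::-1],(400,300),interpolation=cv2.INTER_CUBIC)])
cv2.imwrite("pics/r2.png",im)
E
```

```text
[0.46310267 0.09816551 0.08587028] [ 1.02610492 -0.0025403   0.95577675] [ 0.03503113 -0.1171231   0.00734278]
```

View pics/r2.png

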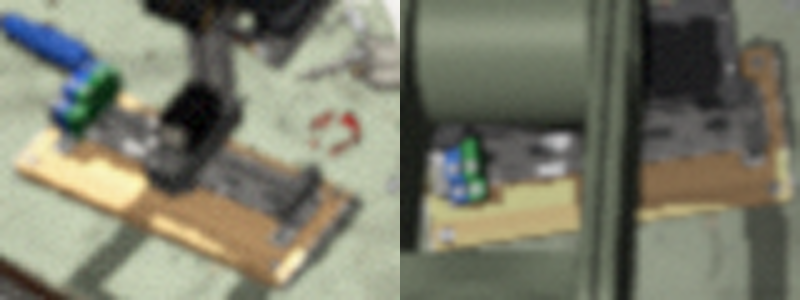

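The module stays hooked on the rail with the fingers on its shoulder (scene crop (190,120)), so I'll keep pressing down.

Emit:
{"op": "move_arm", "data": {
  "deltas": [
    [[0.0034,0.0005,-0.003,-0.0011,0.0079,0],[0.0034,0.0005,-0.003,-0.0011,0.0079,0],[0.0034,0.0005,-0.003,-0.0011,0.0079,0]]
  ]
}}

```text
time_s: 16.8
position: [0.4642, 0.0984, 0.0845]
tcp_rot: [-0.214, 3.088, 0.006]
force: [-1.0, -1.1, 0.6]
grip_width: 0.0006
grip_force: 0.0
```

```bash
python3 st2.py
```

```text
16.8 tip board mm [34.23 -9.21 62.53] tilt [ 0.138 -0.046  0.001] Fmod [-1.1  -0.92  0.64] F [-0.99 -1.07  0.58] 0.0005923796226610672
```

Emit:
{"op": "move_arm", "data": {
  "deltas": [
    [[0.0032,0.0004,-0.002,-0.0011,0.0079,0],[0.0064,0.0009,-0.004,-0.002,0.0147,0],[0.0064,0.0009,-0.004,-0.002,0.0147,0]]
  ]
}}

```text
time_s: 17.05
position: [0.4677, 0.0988, 0.0832]
tcp_rot: [0.217, -3.133, -0.001]
force: [-0.9, -0.2, 1.2]
grip_width: 0.0005
grip_force: 0.6
```

```bash
python3 st2.py
```

```text
17.05 tip board mm [36.75 -9.33 61.22] tilt [0.138 0.    0.001] Fmod [-0.93 -0.04  1.24] F [-0.92 -0.17  1.24] 0.00048292786806165524
```

Emit:
{"op": "move_arm", "data": {
  "deltas": [
    [[0,0,-0.0025,0,0,0],[0,0,-0.0025,0,0,0],[0,0,-0.0025,0,0,0]]
  ]
}}

```text
time_s: 17.3
position: [0.4676, 0.0988, 0.0826]
tcp_rot: [-0.217, 3.133, 0.001]
force: [-0.1, 0.2, 2.8]
grip_width: 0.0007
grip_force: 1.6
```

```bash
python3 st2.py
```

```text
17.3 tip board mm [36.72 -9.3  60.55] tilt [ 0.138 -0.001  0.001] Fmod [-0.06  0.22  2.78] F [-0.09  0.21  2.78] 0.000693923095788041
```

Emit:
{"op": "move_arm", "data": {
  "deltas": [
    [[0,0,-0.0025,0,0,0],[0,0,-0.0025,0,0,0],[0,0,-0.0025,0,0,0]]
  ]
}}

```text
time_s: 17.55
position: [0.468, 0.0988, 0.0818]
tcp_rot: [-0.217, 3.132, 0.001]
force: [0.4, 0.5, 6.1]
grip_width: 0.0004
grip_force: 2.5
```

Emit:
{"op": "move_arm", "data": {
  "deltas": [
    [[0,0,-0.0025,0,0,0],[0,0,-0.0025,0,0,0],[0,0,-0.0025,0,0,0]]
  ]
}}

```text
time_s: 17.8
position: [0.4681, 0.0988, 0.0812]
tcp_rot: [-0.217, 3.132, 0.001]
force: [-0.3, 0.7, 7.0]
grip_width: 0.0005
grip_force: 3.6
```

```bash
python3 st2.py
```

```text
17.8 tip board mm [37.26 -9.37 59.16] tilt [ 0.138 -0.002  0.   ] Fmod [-0.2   0.76  6.95] F [-0.32  0.72  6.95] 0.00046017076725631803
```

Emit:
{"op": "move_arm", "data": {
  "deltas": [
    [[0,0,-0.0025,0,0,0],[0,0,-0.0025,0,0,0],[0,0,-0.0025,0,0,0]]
  ]
}}

```text
time_s: 18.05
position: [0.4682, 0.0988, 0.0805]
tcp_rot: [-0.217, 3.132, 0.001]
force: [-1.8, 0.8, 9.4]
grip_width: 0.0007
grip_force: 4.6
```

```bash
python3 st2.py
```

```text
18.05 tip board mm [37.33 -9.34 58.5 ] tilt [ 0.138 -0.002  0.   ] Fmod [-1.69  1.06  9.44] F [-1.84  0.81  9.43] 0.0006521620620011516
```

Emit:
{"op": "move_arm", "data": {
  "deltas": [
    [[0,0,-0.002,0,0,0],[0,0,-0.002,0,0,0],[0,0,-0.002,0,0,0]]
  ]
}}

```text
time_s: 18.3
position: [0.4683, 0.0988, 0.08]
tcp_rot: [-0.217, 3.132, 0.001]
force: [-2.6, -0.7, 11.2]
grip_width: 0.0004
grip_force: 5.5
```

```bash
python3 st2.py
```

```text
18.3 tip board mm [37.41 -9.36 57.95] tilt [ 0.138 -0.002  0.   ] Fmod [-2.65 -0.36 11.19] F [-2.6  -0.73 11.18] 0.0003659885596203742
```

Emit:
{"op": "move_arm", "data": {
  "deltas": [
    [[0,0,-0.001,0,0,0],[0,0,-0.001,0,0,0],[0,0,-0.001,0,0,0]]
  ]
}}

```text
time_s: 18.55
position: [0.4684, 0.0988, 0.0797]
tcp_rot: [-0.217, 3.132, 0.001]
force: [-2.2, 0.2, 12.4]
grip_width: 0.001
grip_force: 5.9
```

```bash
python3 st2.py
```

```text
18.55 tip board mm [37.48 -9.37 57.74] tilt [ 0.138 -0.002  0.   ] Fmod [-2.14  0.5  12.4 ] F [-2.22  0.19 12.39] 0.0010014700614927896
```

Emit:
{"op": "move_arm", "data": {
  "deltas": [
    [[0,0,0.005,0,0,0],[0,0,0.0095,0,0,0],[0,0,0.0095,0,0,0],[0,0,0.0095,0,0,0]]
  ]
}}

```text
time_s: 18.88
position: [0.4676, 0.0987, 0.0821]
tcp_rot: [-0.217, 3.133, 0.001]
force: [0.2, 0.0, 5.1]
grip_width: 0.0003
grip_force: 2.4
```

```bash
python3 st2.py
```

```text
18.8833 tip board mm [36.73 -9.35 60.09] tilt [ 0.138 -0.001  0.001] Fmod [ 0.22 -0.02  5.12] F [0.21 0.01 5.12] 0.00025250997558776275
```

Emit:
{"op": "move_arm", "data": {
  "deltas": [
    [[0,0,0.05,0,0,0],[0,0,0.1,0,0,0],[-0.05,-0.007,0.1,0,0,0],[-0.12,-0.0166,0.1,0,0,0],[-0.1665,-0.023,0.1,0,0,0],[-0.1665,-0.023,0.1,0,0,0],[-0.1665,-0.023,0.06,0,0,0],[-0.1665,-0.023,0.02,0,0,0],[-0.1665,-0.023,0.008,0,0,0],[-0.1665,-0.023,0.008,0,0,0],[-0.1665,-0.023,0.008,0,0,0]]
  ]
}}

```text
time_s: 19.8
position: [0.4009, 0.0896, 0.0848]
tcp_rot: [0.217, -3.133, -0.001]
force: [0.3, -0.0, 0.9]
grip_width: 0.0001
grip_force: 0.0
```

```bash
python3 st2.py
```

```text
19.8 tip board mm [-30.69  -9.33  62.8 ] tilt [0.138 0.001 0.001] Fmod [ 0.33 -0.07  0.85] F [ 0.34 -0.03  0.85] 7.394147485388598e-05
```

Emit:
{"op": "move_arm", "data": {
  "deltas": [
    [[0,0,-0.0025,0,0,0],[0,0,-0.0025,0,0,0],[0,0,-0.0025,0,0,0]]
  ]
}}

```text
time_s: 20.05
position: [0.4012, 0.0896, 0.0845]
tcp_rot: [-0.217, 3.133, 0.001]
force: [0.7, 0.0, 1.3]
grip_width: 0.0003
grip_force: 0.0
```

```bash
python3 st2.py
```

```text
20.05 tip board mm [-30.33  -9.37  62.46] tilt [ 0.138 -0.001  0.001] Fmod [ 0.67 -0.06  1.34] F [0.67 0.03 1.34] 0.00032038458263911225
```

Emit:
{"op": "move_arm", "data": {
  "deltas": [
    [[0,0,-0.002,0,0,0],[0,0,-0.002,0,0,0],[0,0,-0.002,0,0,0]]
  ]
}}

```text
time_s: 20.3
position: [0.4012, 0.0896, 0.0836]
tcp_rot: [-0.217, 3.133, 0.001]
force: [-0.0, 0.6, 2.8]
grip_width: 0.0002
grip_force: 0.7
```

Emit:
{"op": "move_arm", "data": {
  "deltas": [
    [[0,0,-0.002,0,0,0],[0,0,-0.002,0,0,0],[0,0,-0.002,0,0,0]]
  ]
}}

```text
time_s: 20.55
position: [0.401, 0.0895, 0.0827]
tcp_rot: [-0.217, 3.134, 0.001]
force: [-1.7, 0.1, 5.4]
grip_width: 0.0005
grip_force: 2.0
```

Emit:
{"op": "move_arm", "data": {
  "deltas": [
    [[0,0,-0.002,0,0,0],[0,0,-0.002,0,0,0],[0,0,-0.002,0,0,0]]
  ]
}}

```text
time_s: 20.8
position: [0.4007, 0.0895, 0.0819]
tcp_rot: [0.217, -3.134, -0.001]
force: [-1.4, -0.8, 6.0]
grip_width: 0.0006
grip_force: 3.2
```

```bash
python3 st2.py
```

```text
20.8 tip board mm [-30.87  -9.37  59.93] tilt [0.138 0.    0.   ] Fmod [-1.49 -0.55  6.02] F [-1.4  -0.75  6.02] 0.0006093404418339454
```

Emit:
{"op": "move_arm", "data": {
  "deltas": [
    [[0,0,0.03,0,0,0],[0,0,0.09,0,0,0],[0.03,0.004,0.1,0,0,0],[0.0888,0.0122,0.1,0,0,0],[0.0888,0.0122,0.1,0,0,0],[0.0888,0.0122,0.085,0,0,0],[0.0888,0.0122,0.073,0,0,0],[0.0888,0.0122,0.069,0,0,0],[0.0888,0.0122,0.067,0,0,0],[0.0888,0.0122,0.067,0,0,0]]
  ]
}}

```text
time_s: 21.63
position: [0.4351, 0.0944, 0.1083]
tcp_rot: [0.217, -3.132, -0.001]
force: [-0.9, 0.2, 7.0]
grip_width: 0.0006
grip_force: 3.3
```

```bash
python3 st2.py
```

```text
21.6333 tip board mm [ 3.84 -9.23 86.29] tilt [0.138 0.002 0.001] Fmod [-0.83  0.32  6.95] F [-0.86  0.19  6.95] 0.0005507648856922933
```

Emit:
{"op": "move_arm", "data": {
  "deltas": [
    [[0,0,0.03,0,0,0],[0,0,0.1,0,0,0],[0,0,0.2,0,0,0],[0,-0.1,0.25,0,0,0],[0,-0.2,0.25,0,0,0],[0,-0.3,0.25,0,0,0],[0,-0.4,0.25,0,0,0],[0,-0.5,0.25,0,0,0],[0,-0.6,0.25,0,0,0],[0,-0.6,0.25,0,0,0],[0,-0.6,0.25,0,0,0]]
  ]
}}

```text
time_s: 22.55
position: [0.4348, -0.1467, 0.2073]
tcp_rot: [0.209, -3.132, -0.004]
force: [-0.5, -0.5, 0.1]
grip_width: 0.0001
grip_force: 0.0
```

```bash
python3 - <<'E'
from plan import *
g=grab("scene");f=grab("top"); p,R,s=state(); print(p,s["force"],s["time_s"])
def bp(xm,ym,zm,th=0,xb=-.015,z=.0327):
    M=Ro.from_euler('z',YAW)*Ro.from_euler('y',-th); b=Ro.from_euler('z',YAW).apply([xb,-.0095,0]); return np.r_[O+b[:2],z]+M.apply([xm+.0179,ym,zm+.0025])
out=[]
for c,(x0,y0) in((g,(205,210)),(f,(225,255))):
    t=cv2.resize(np.ascontiguousarray(c["image"][y0:y0+60,x0:x0+80,::-1]),(400,300),interpolation=cv2.INTER_CUBIC)
    for q in((.044,.013,.026),(.044,-.013,.026),(-.04,.013,.026),(-.04,-.013,.026),(.02,.013,.052),(.02,-.013,.052),(-.022,.013,.052),(-.022,-.013,.052)):
        u=(px(c,bp(*q))[0]-[x0,y0]+.5)*5; cv2.circle(t,tuple(int(v) for v in u),2,(255,0,255),-1)
    out.append(t)
cv2.imwrite("pics/fin.png",np.hstack(out))
E
```

```text
[ 0.4351289  -0.14445787  0.20736194] [ 0.33938623  0.44201949 -0.12209686] 22.65
```

View pics/fin.png

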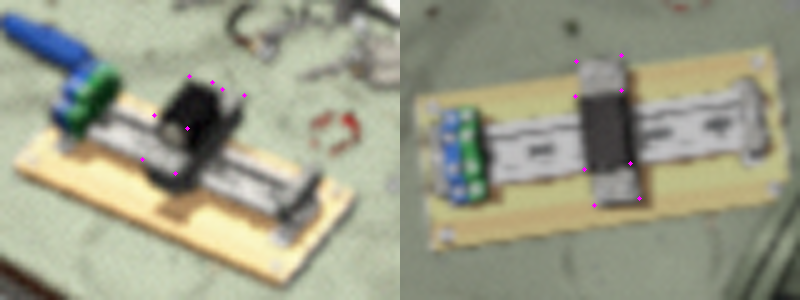

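Both crops show the relay base flat on the rail between the terminals and the bracket. In the top crop it runs from (605,62) to (618,203). I'll measure its squareness against the rail.

```bash
python3 - <<'E'
from meas import *
T=avg("top",6); U=8
im=cv2.resize(T["image"],None,fx=U,fy=U,interpolation=cv2.INTER_CUBIC).astype(float); 
sat=im[...,0]-im[...,2]; val=im.max(2)
def fit(pts,z):
    W=np.array([onz(T,(np.array(p)+.5)/U-.5,z)[:2] for p in pts]); 
    vx,vy,x,y=cv2.fitLine(W.astype(np.float32),cv2.DIST_HUBER,0,1e-4,1e-4).ravel(); return vx,vy,W
def cross(v,th): # first index where v crosses th
    i=np.where(np.diff(np.sign(v-th))!=0)[0]; return i
# board long edges: columns, transition bench(low sat ~20)->board(>55)
S=lambda c:sat[:,int((c+.5)*U)]
for nm,rng in(("board near",range(235,300)),("board far",range(235,300)),("rail near",list(range(245,258))+list(range(274,286))),("rail far",list(range(245,258))+list(range(274,286)))):
    P=[]
    for c in rng:
        v=S(c); mid=int((285-(c-265)*.137)*U)
        if nm.startswith("board"):
            seg=range(mid+10*U,mid+24*U) if "near" in nm else range(mid-10*U,mid-24*U,-1); k=[r for r in seg if v[r]<38]
        else:
            seg=range(mid,mid+12*U) if "near" in nm else range(mid,mid-12*U,-1); k=[r for r in seg if v[r]>28]
        if k: P.append(((c+.5)*U,k[0]))
    z=.012 if "board" in nm else .0355
    vx,vy,W=fit(P,z); print(nm,len(P),"yaw",round(float(-np.arctan(vx/vy)),4),W.mean(0).round(4))
L=[];Rr=[]
for r in range(269,296):
    v=sat[int((r+.5)*U)] if False else None
for side in(-1,1):
    P=[]
    for r in list(range(269,273))+list(range(291,295)):
        v=sat[int((r+.5)*U)]; c0=int((265.8+(r-281)*.11)*U); seg=range(c0,c0+side*10*U,side); k=[c for c in seg if v[c]>25]
        if k:P.append((k[0],(r+.5)*U))
    vx,vy,W=fit(P,.0615); print("module side",side,len(P),"yaw",round(float(np.arctan(vy/vx)),4))
v=val; P=[]; Q=[]
for r in range(275,288):
    row=val[int((r+.5)*U)]; c0=int((265.8+(r-281)*.11)*U)
    a=next((c for c in range(c0,c0-10*U,-1) if row[c]>95),None); P.append((a,(r+.5)*U))
print("block left yaw",[round(float(np.arctan(f[1]/f[0])),4) for f in [fit(P,.0875)]])
E
```

```text
board near 65 yaw 0.1354 [0.3876 0.0965]
board far 65 yaw 0.0955 [0.4715 0.0977]
rail near 25 yaw 0.1361 [0.4147 0.1009]
rail far 25 yaw 0.1348 [0.4519 0.1015]
module side -1 7 yaw 0.1271
module side 1 8 yaw 0.1353
block left yaw [0.1405]
```

```bash
python3 -c "
from cell import manip
print(manip.finish_job())"
```

```text
the job is handed in; nothing more can be done
None
```

The relay base is hooked and pressed down on the rail, and it sits flat and square by touch and camera; the click was judged from contact forces, not seen. It took about 23 s with at most about 12.4 N pressed on it, the arm is clear of everything, and the job is handed in.

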